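# Tidy the desk things away into the desktop drawer

### The job

Clear the desk for the evening: pull the drawer of the small desktop drawer unit wide open by its handle, set each of the stapler, tape dispenser and hole punch that is lying out down flat in its own fitted compartment (some may be absent), and nest any dishes that are out, upright, in one stack with the dish that is already in the drawer. Then push the drawer fully shut, and leave the mug, the succulent, the mouse and the phone where they are.

Things in the scene. Friction and masses are not known exactly. Their poses are not given: they have to be found in the camera images.
- drawer (a joint): how far the drawer is out (m): 0 shut, 0.17 at its stop; may start a little ajar; about 1.5 N of friction, stays where left. Its floor is 19 mm above the desk, side walls 46 mm high, front's top edge 97 mm above the desk. From right to left seen from the robot: a pencil channel, compartments for stapler, tape dispenser and hole punch, then the dish bay
- drawer_handle (a point): centre of the drawer's steel bar handle: a horizontal bar 120 mm long along y, 11 mm thick, 35 mm in front of the front panel and 77 mm above the desk (33 mm below the cabinet's top); x axis points into the cabinet; can be pinched from above, one finger behind the bar (opened about 25 mm). The unit is dark wood, 350 mm wide, 250 mm deep, 110 mm high, fixed; nothing stands on the front of its top
- stapler_slot (a point): point on the drawer floor at the centre of the stapler (right-hand, long and narrow) compartment, which is 132 mm long (x) by 42 mm wide (y), walled by 14 mm high slats; axes as the drawer's: x into the cabinet, y to the left seen from the robot, z up; moves with the drawer
- tape_slot (a point): point on the drawer floor at the centre of the tape dispenser (second from the right, shortest) compartment, which is 106 mm long (x) by 56 mm wide (y), walled by 14 mm high slats; axes as the drawer's: x into the cabinet, y to the left seen from the robot, z up; moves with the drawer
- punch_slot (a point): point on the drawer floor at the centre of the hole punch (third from the right, widest of the three) compartment, which is 114 mm long (x) by 64 mm wide (y), walled by 14 mm high slats; axes as the drawer's: x into the cabinet, y to the left seen from the robot, z up; moves with the drawer
- dish_bay (a point): point on the drawer floor at the centre of the dish bay (at the left: the place of the dish stack) compartment, which is 142 mm long (x) by 98 mm wide (y), walled by 14 mm high slats; axes as the drawer's: x into the cabinet, y to the left seen from the robot, z up; moves with the drawer
- stapler: black stapler, flat base 118 x 30 x 8 mm, above it a body 104 mm long, 22 mm wide, up to 46 mm high, to be gripped across those 22 mm; about 180 g; origin at the centre of its underside, x along its length, z up; either end may face the drawer front; may be absent (None from the start)
- tape_dispenser: small black tape dispenser with a roll of clear tape, flat base 92 x 44 x 10 mm, above it in the middle the roll between its cheeks, 44 mm long, 26 mm wide, up to 54 mm high, to be gripped across those 26 mm; about 220 g; origin at the centre of its underside, x along its length, z up; either end may face the drawer front; may be absent (None from the start)
- hole_punch: two-hole punch, black base 100 x 52 x 10 mm, above it a steel lever and body 86 mm long, 36 mm wide, up to 46 mm high, to be gripped across those 36 mm; about 250 g; origin at the centre of its underside, x along its length, z up; either end may face the drawer front; may be absent (None from the start)
- dish_a: white ceramic dish like a tiny rice bowl: rim 62 mm across (top 7 mm vertical, to be gripped across), 36 mm high, 2.5 mm wall, 32 mm foot; inner floor 16 mm above the underside, so a nested dish stands 16 mm above the one below; 90 g; origin at the centre of the underside, z up; already in the dish bay of the drawer at the start
- dish_b: white ceramic dish like a tiny rice bowl: rim 62 mm across (top 7 mm vertical, to be gripped across), 36 mm high, 2.5 mm wall, 32 mm foot; inner floor 16 mm above the underside, so a nested dish stands 16 mm above the one below; 90 g; origin at the centre of the underside, z up; out on the desk; may be absent (None from the start)
- dish_c: white ceramic dish like a tiny rice bowl: rim 62 mm across (top 7 mm vertical, to be gripped across), 36 mm high, 2.5 mm wall, 32 mm foot; inner floor 16 mm above the underside, so a nested dish stands 16 mm above the one below; 90 g; origin at the centre of the underside, z up; out on the desk; may be absent (None from the start)
- mug: bystander: glass mug 72 mm across and 72 mm high with a handle; origin at the centre of its underside
- succulent: bystander: succulent in a white pot 72 mm across, about 90 mm high; origin at the centre of its underside
- mouse: bystander: black computer mouse 100 x 58 x 31 mm; origin at the centre of its underside
- phone: bystander: phone lying flat, 145 x 70 x 8 mm; origin at the centre of its underside

How it is judged:
By the outcome, as a careful person would: the job done as asked, in the order asked, and still so for the second after the job is handed in, with the robot touching nothing.
Of stapler, tape_dispenser, hole_punch, dish_b, dish_c only 3 to 5 are there at a start; the rules pass over those that are not, and their reading is None.
At some moment in a run one of stapler, tape_dispenser, hole_punch may be knocked a few centimetres aside while the robot is not near it.
It also fails if it takes over 210 s, if anything falls off the work surface, if the arm or the gripper's body presses on something with over 40 N, if the wrist force passes 120 N, or if a joint passes its speed limit or range.

### The arm

A 6-joint arm with a two-finger parallel gripper is mounted at the origin on the work surface. World frame = base frame: x ahead of the robot, y to its left, z up, the work surface at z = 0. Lengths are in m, angles in degrees, forces in N, time in s.
With the tool pointing down it reaches from about 0.3 to 0.825 m from the base axis. Payload 5.4 kg.
Tool frame: the origin (TCP) lies midway between the tips of the shut fingers; the grasp point (between the pads) lies 19 mm behind it (robot.grip_point_offset is the distance from the TCP to the grasp point, in m); z points along the fingers, y is the line along which they close (so a half turn about z gives the same grasp; the last joint's range is limited). The gripper opens to 92 mm and grips with 3 to 60 N. Pads are 20 mm wide; open, the fingers measure 128 mm over their backs; the gripper's body (75 mm by 189 mm) begins 69 mm behind the grasp point.
Start: joints at [-77.126, 9.076, 91.501, -0, 79.423, -12.038], TCP at [0.242, -0.521, 0.184] pointing down, gripper open.
Joint ranges: [-166.64, 166.64], [-54.1, 131.32], [10.49, 154.53], [-73.88, 253.88], [9.74, 151.15], [-171.62, 171.62]. Speed limits (degrees/s): [147.25, 147.25, 180, 180, 180, 180].

### API

Orientations are given as a 3x3 rotation matrix whose columns are the frame's x, y, z axes.
In Python, from bench import robot, eyes, ticket gives the robot as it stands. The module is installed in compiled form; this text tells all that it offers.
- The arm moves only by the tool move_arm, never from a script. Its argument "steps" is a list of rows, each a list of 3 entries, a list of its own where there are three numbers: the turn, a rotation vector about the world's x, y, z in degrees, then the shift along the world's x, y, z in mm, then the finger opening in mm, from 0 to 91.9. In form: [[[wx, wy, wz], [dx, dy, dz], jaw], ...]. A call has 1 to 12 rows; each row shifts and turns the commanded pose from where the row before left it; what a row does not reach is not made up. A row lasts 1/12 s, in which the tool goes at most 41.7 mm and 7.16 degrees, less where a joint would pass 70% of its speed; a pose out of reach is approached as far as the arm can. A call with a gripper value outside its range is refused whole. The fingers move at their own pace and stop on an object; "newtons" is the grip in N (left out, the last holds). Time passes only in rows, so rows that do not move let the fingers close. It gives the time, the measured TCP pose, the force, the opening and the grip force at its end, in the units of the state.
- robot.observe(): the state, without advancing time (a new reading comes with each control period).
- eyes.capture(name): name is "side" or "top"; returns a dict with "image" (420x560x3 uint8, red, green, blue), "z_map" (420x560 float32, m along the optical axis (not along the pixel's ray), 0 where there is no reading), "camera_matrix" (3x3 intrinsics, pixels), "rvec" (rotation vector, rad) and "tvec" (3), from world to camera coordinates, as OpenCV has them. Camera axes: x right, y down, z forward; pixel columns grow to the right and rows downward; lengths in m; the calibration is good to about 2 mm. A picture is of the moment at which its call begins.
- ticket.job_done(): hands the job in; it is judged then, once.
The state is a dict: "t": time; "qpos": joint angles; "joint_vel": joint speeds; "joint_torque": joint torques, N m; "position": TCP position; "eef_rot": TCP orientation; "force": force on the tool from outside, world axes, zero at the start; "ft_torque": the same for the moment, N m; "grip_width": finger opening in m; "grip_force": force on a finger pad.
Only numpy, scipy, OpenCV 4.12 (cv2) and the standard library are available. Lean on these libraries where they do the work, as an engineer would, in place of code of your own. Each camera call takes 0.05 s, during which the arm holds its last target. There are 200 camera calls.

## Working session

There is one attempt and no reset: what is moved stays moved. The work goes in short steps, Python scripts to look and compute and a tool call to move; the robot and the scene stay as the last step left them, time stands still between calls to the robot, and variables do not carry over. Pictures are saved under pics/ and viewed, at most 14 in all, crops included, and the job is handed in when it is done.

Besides the shell and the picture viewer there is one more tool, called after "Request:" as name(argument=value, ...), one argument or row to a line, values as JSON. move_arm: Moves the arm, as the interface text tells. Its arguments: {"type":"object","properties":{"steps":{"type":"array"},"newtons":{"type":"number"}},"required":["steps"]}

```bash
mkdir -p pics
cat > h.py <<'E'
import numpy as np, cv2
from bench import robot, eyes, ticket
def cap(n,save=None):
    c=eyes.capture(n); c['R']=cv2.Rodrigues(np.array(c['rvec'],float))[0]; c['t']=np.array(c['tvec'],float).ravel(); c['K']=np.array(c['camera_matrix'])
    if save: cv2.imwrite('pics/'+save+'.png',cv2.cvtColor(c['image'],cv2.COLOR_RGB2BGR))
    return c
def cloud(c):
    z=c['z_map']; v,u=np.mgrid[:z.shape[0],:z.shape[1]]
    K=c['K']; p=np.stack([(u-K[0,2])/K[0,0]*z,(v-K[1,2])/K[1,1]*z,z],-1)
    w=(p-c['t'])@c['R']; w[z==0]=np.nan
    return w
E
python3 - <<'E'
from h import *
for n in('top','side'):
    c=cap(n,n+'0'); print(n,-c['R'].T@c['t'],c['R'][2],c['K'][0,0]); w=cloud(c); print(np.nanmin(w,(0,1)),np.nanmax(w,(0,1)))
print(robot.observe())
E
```

```text
top [0.44425639 0.00312531 1.43450013] [ 0.08509312 -0.01828464 -0.99620522] 494.4663929103606
[-0.02778628 -1.34913187 -0.77835352] [1.62445832 1.23499636 0.739329  ]
side [0.45253471 1.10963035 0.79768759] [ 0.0578487  -0.83637351 -0.54509896] 481.43604606277216
[-1.28841006 -2.24213459 -0.77707724] [2.48800117 0.6506787  0.6071343 ]
{'t': 0.1, 'qpos': array([-7.71274582e+01,  9.10896798e+00,  9.15636466e+01, -1.24613979e-03,
        7.94260406e+01, -1.20405846e+01]), 'joint_vel': array([ 0.01590952,  0.02870767, -0.1227575 ,  0.01429268,  0.00244314,
        0.13602057]), 'joint_torque': array([ 6.59766392e-04, -3.86503494e+01, -3.22959888e+01,  7.03327311e-02,
        3.39740224e-02, -4.73175385e-05]), 'position': array([ 0.24202149, -0.52089513,  0.18342962]), 'eef_rot': array([[ 9.06945911e-01,  4.21246900e-01, -4.04443038e-04],
       [ 4.21246958e-01, -9.06944430e-01,  1.67382060e-03],
       [ 3.38284376e-04, -1.68843514e-03, -9.99998517e-01]]), 'force': array([-0.83618139,  0.47443882, -0.78831963]), 'ft_torque': array([-0.0129261 ,  0.0103465 , -0.01743067]), 'grip_force': 0.0, 'grip_width': 0.09200672002839876}
```

View pics/top0.png

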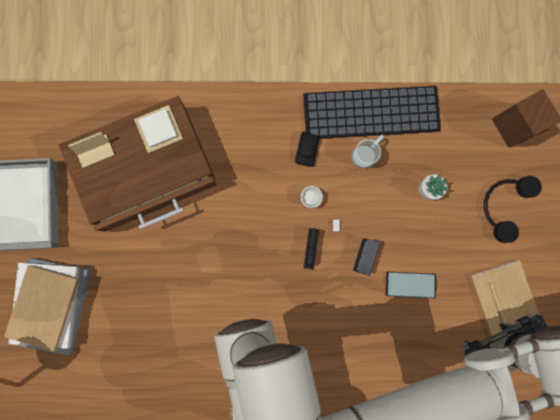

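View pics/side0.png

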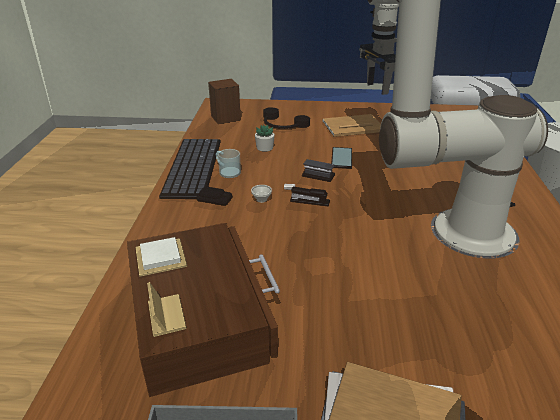

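The top view shows the drawer unit, turned, at (138,165), with its handle at (160,217). The stapler is at (312,248), the punch at (367,257), one dish at (312,197), the mouse at (307,149), the mug at (366,154), the plant at (435,187) and the phone at (411,285). There is a small eraser at (336,225), and no tape dispenser or second dish is visible.

```bash
cat >> h.py <<'E'
def blob(w,m,name=''):
    p=w[m]; r=cv2.minAreaRect((p[:,:2]*1000).astype(np.float32)); b=cv2.boxPoints(r)
    e=[b[1]-b[0],b[2]-b[1]]; L=max(e,key=np.linalg.norm); a=np.degrees(np.arctan2(L[1],L[0]))%180
    print(name,'n',len(p),'c',np.round(r[0],1),'size',np.round(sorted(r[1]),1),'long axis deg %.1f'%a,'med',np.round(np.median(p,0)*1000,1),'zmax %.1f'%(1000*p[:,2].max()))
    return r
def box(c,u0,u1,v0,v1):
    m=np.zeros(c['z_map'].shape,bool); m[v0:v1,u0:u1]=1; return m
E
python3 - <<'E'
from h import *
c=cap('top'); w=cloud(c); z=w[...,2]
print('desk z',np.nanmedian(z[190:240,230:290])*1000)
for n,b,lo in (('stapler',(295,325,220,275),.004),('staplertop',(295,325,220,275),.02),('obj2',(350,385,232,280),.004),('obj2top',(350,385,232,280),.025),('dish',(297,328,183,213),.02),('dishrim',(297,328,183,213),.030),('eraser',(328,345,215,235),.004),('handle',(130,190,195,235),.06),('mouse',(290,320,130,170),.005),('phone',(380,440,270,300),.003),('mug',(350,385,135,170),.02),('cab',(50,225,90,230),.095)):
    m=box(c,*b)&(z>lo)
    if n=='handle': m&=(z<.09)&(c['image'].min(-1)>110)
    if n=='cab': m&=z<.118
    blob(w,m,n)
# object cross-section profiles along long axis
s=cap('side'); ws=cloud(s)
m=box(s,240,285,250,300)&(s['image'].min(-1)>120)&(ws[...,2]>.05)&(ws[...,2]<.095); blob(ws,m,'handle side')
for n,b in (('stapler s',(285,335,182,210)),('obj2 s',(298,340,155,185)),('dish s',(248,275,180,206))):
    blob(ws,box(s,*b)&(ws[...,2]>.006),n)
for k,(im,u0,u1,v0,v1) in enumerate(((c['image'],295,445,140,300),(s['image'],150,370,120,220))):
    cv2.imwrite(f'pics/z{k}.png',cv2.resize(im[v0:v1,u0:u1,::-1],None,fx=3.5,fy=3.5,interpolation=2))
E
```

```text
desk z 0.6772944907806392
stapler n 543 c [ 463.9 -112.1] size [ 84.2 155.7] long axis deg 179.6 med [ 460.3 -112.8   36.5] zmax 54.3
staplertop n 301 c [ 463.4 -115.7] size [ 22.1 107.6] long axis deg 171.2 med [ 463.  -115.5   41.8] zmax 54.3
obj2 n 748 c [ 438.4 -278.1] size [ 98.9 135.2] long axis deg 179.2 med [ 437.4 -267.7   42.9] zmax 55.5
obj2top n 472 c [ 436.1 -273.1] size [37.4 96.9] long axis deg 161.5 med [ 437.3 -271.9   45.7] zmax 55.5
dish n 188 c [ 606.7 -114.8] size [58.6 60. ] long axis deg 135.5 med [ 608.9 -117.8   28.2] zmax 43.5
dishrim n 81 c [ 606.7 -114.8] size [58.6 60. ] long axis deg 135.5 med [ 613.7 -114.4   34.5] zmax 43.5
eraser n 98 c [ 528.5 -189.6] size [46.7 55.5] long axis deg 179.7 med [ 529.5 -188.2   10.3] zmax 21.3
handle n 252 c [556.7 306.2] size [ 40.6 126.5] long axis deg 114.1 med [545.6 301.2  81. ] zmax 89.8
mouse n 736 c [750.6 -99.5] size [ 85.5 113.1] long axis deg 179.5 med [ 750.6 -105.6   24.8] zmax 40.7
phone n 1277 c [ 355.4 -399.9] size [ 83.  171.6] long axis deg 89.6 med [ 354.2 -400.8    7.8] zmax 18.7
mug n 372 c [ 742.2 -274.2] size [71.5 96.7] long axis deg 168.3 med [ 735.8 -277.1   59.1] zmax 78.9
cab n 9990 c [692.9 365.3] size [256.4 351.1] long axis deg 112.9 med [676.4 370.4 110.8] zmax 118.0
handle side n 217 c [552.9 309.9] size [ 34.4 126.7] long axis deg 113.3 med [542.1 312.4  81.3] zmax 86.5
stapler s n 541 c [ 480.6 -128.8] size [ 72.7 168.4] long axis deg 146.0 med [ 463.8 -108.9   23. ] zmax 48.2
obj2 s n 556 c [ 403.  -309.4] size [103.3 201.4] long axis deg 51.0 med [ 429.6 -263.5   25.3] zmax 49.6
dish s n 254 c [ 606.6 -114.2] size [63.3 64. ] long axis deg 142.9 med [ 606.  -125.6   26.3] zmax 39.7
```

View pics/z1.png

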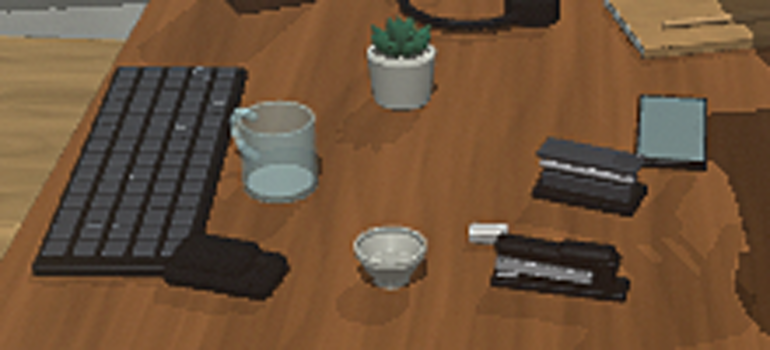

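The zoom confirms a stapler, a hole punch and one dish, with no tape dispenser. The handle comes next, so I'm measuring the bar in the cabinet frame.

```bash
cat > hd.py <<'E'
from h import *
a=np.radians(23.0); X=np.array([np.cos(a),np.sin(a)]); Y=np.array([-X[1],X[0]])
def C(w): return np.stack([w[...,0]*X[0]+w[...,1]*X[1],w[...,0]*Y[0]+w[...,1]*Y[1],w[...,2]],-1)*1000
E
python3 - <<'E'
from hd import *
for n,b in (('top',(130,190,195,235)),('side',(240,285,250,300))):
    c=cap(n); w=cloud(c); q=C(w); z=q[...,2]
    m=box(c,*b)&(z>60)&(z<95)&(c['image'].min(-1)>110); p=q[m]; xm=np.percentile(p[:,0],5); p=p[p[:,0]<xm+12]
    l=np.polyfit(p[:,1],p[:,0],1); x=np.median(p[:,0]); y=(np.percentile(p[:,1],1)+np.percentile(p[:,1],99))/2
    print(n,len(p),'bar x %.1f y %.1f z %.1f'%(x,y,np.median(p[:,2])),'span',np.ptp(p[:,1]),'yaw corr',np.degrees(np.arctan(-l[0])),'x range',np.percentile(p[:,0],[2,98]),'world',(x*X+y*Y))
    t=box(c,50,225,90,230) if n=='top' else box(c,110,285,215,395)
    p=q[t&(z>105)&(z<114)]; r=cv2.minAreaRect(p[:,:2].astype(np.float32)); print(r, np.percentile(p[:,0],[.5,99.5]),np.percentile(p[:,1],[.5,99.5]))
E
```

```text
top 194 bar x 617.6 y 64.5 z 81.9 span 126.3984387658025 yaw corr 0.17921930347478704 x range [612.99871879 623.90045923] world [543.25371176 300.70402096]
((781.37548828125, 65.1552505493164), (253.9146728515625, 350.89300537109375), 0.07100355625152588) [672.77592929 906.20979942] [-108.83696855  238.29188988]
side 177 bar x 618.4 y 68.6 z 81.5 span 124.93574495101005 yaw corr -0.13204948101209849 x range [613.48728757 623.64702061] world [542.45728391 304.78456849]
((788.7238159179688, 65.33252716064453), (356.7633972167969, 235.29443359375), 89.89505004882812) [672.99338431 905.31117463] [-106.57321129  241.21025538]
```

Request:
move_arm(
  steps=[
    [[0, 0, 3.67], [12.5, 34, 3], 25],
    [[0, 0, 3.67], [12.5, 34, 3], 25],
    [[0, 0, 3.67], [12.5, 34, 3], 25],
    [[0, 0, 3.67], [12.5, 34, 3], 25],
    [[0, 0, 3.67], [12.5, 34, 0], 25],
    [[0, 0, 3.67], [12.5, 34, 0], 25],
    [[0, 0, 3.67], [12.5, 34, 0], 25],
    [[0, 0, 3.67], [12.5, 34, 0], 25],
    [[0, 0, 3.67], [12.5, 34, 0], 25],
    [[0, 0, 3.67], [12.5, 34, 0], 25],
    [[0, 0, 3.67], [12.5, 34, 0], 25],
    [[0, 0, 3.67], [12.5, 34, 0], 25],
  ],
)

```text
t: 1.3
position: [0.3925, -0.1118, 0.1965]
eef_rot: [[0.357, 0.934, 0.001], [0.934, -0.357, -0.0], [-0.0, 0.001, -1.0]]
force: [1.1, 0.3, 0.2]
grip_width: 0.0249
grip_force: 0.0
```

Request:
move_arm(
  steps=[
    [[0, 0, 3.67], [12.5, 34, 0], 25],
    [[0, 0, 3.67], [12.5, 34, 0], 25],
    [[0, 0, 3.67], [12.5, 34, 0], 25],
    [[0, 0, 3.67], [12.5, 34, 0], 25],
    [[0, 0, 3.67], [12.5, 34, 0], 25],
    [[0, 0, 3.67], [12.5, 34, 0], 25],
    [[0, 0, 3.67], [12.5, 34, 0], 25],
    [[0, 0, 3.67], [12.5, 34, 0], 25],
    [[0, 0, 3.67], [12.5, 34, 0], 25],
    [[0, 0, 3.67], [12.5, 34, 0], 25],
    [[0, 0, 3.67], [12.5, 34, 0], 25],
    [[0, 0, 3.67], [12.5, 34, 0], 25],
  ],
)

```text
t: 2.3
position: [0.5424, 0.2964, 0.1961]
eef_rot: [[-0.394, 0.919, -0.0], [0.919, 0.394, -0.0], [-0.0, -0.0, -1.0]]
force: [0.9, -0.1, 0.1]
grip_width: 0.0251
grip_force: 0.0
```

```bash
cat > st.py <<'E'
from h import *
o=robot.observe(); R=o['eef_rot']
print('t %.2f'%o['t'],'tcp',np.round(o['position']*1000,1),'ydeg %.2f'%np.degrees(np.arctan2(R[1,1],R[0,1])),'zax',np.round(R[:,2],3),'grip %.1f'%(o['grip_width']*1000),'gf %.1f'%o['grip_force'],'F',np.round(o['force'],1),'q',np.round(o['qpos'],0))
E
python3 st.py
```

```text
t 2.30 tcp [542.4 296.4 196.1] ydeg 23.19 zax [-0. -0. -1.] grip 25.1 gf 0.0 F [ 0.9 -0.1  0.1] q [17. 15. 83. -0. 82. -6.]
```

Request:
move_arm(
  steps=[
    [[0, 0, 0], [1, 5, -35], 25],
    [[0, 0, 0], [0, 0, -35], 25],
    [[0, 0, 0], [0, 0, -25], 25],
    [[0, 0, 0], [0, 0, -21], 25],
    [[0, 0, 0], [0, 0, -21], 25],
    [[0, 0, 0], [0, 0, 0], 25],
    [[0, 0, 0], [0, 0, 0], 5],
    [[0, 0, 0], [0, 0, 0], 5],
    [[0, 0, 0], [0, 0, 0], 5],
  ],
  newtons=30,
)

```text
t: 3.05
position: [0.5447, 0.3, 0.0615]
eef_rot: [[-0.391, 0.921, 0.003], [0.921, 0.391, 0.001], [-0.0, 0.004, -1.0]]
force: [0.2, 0.4, 0.5]
grip_width: 0.0069
grip_force: 0.0
```

Request:
move_arm(
  steps=[
    [[0, 0, 0], [-9.2, -3.9, 0], 5],
    [[0, 0, 0], [-13.8, -5.9, 0], 5],
    [[0, 0, 0], [-13.8, -5.9, 0], 5],
    [[0, 0, 0], [-13.8, -5.9, 0], 5],
    [[0, 0, 0], [-13.8, -5.9, 0], 5],
    [[0, 0, 0], [-13.8, -5.9, 0], 5],
    [[0, 0, 0], [-13.8, -5.9, 0], 5],
    [[0, 0, 0], [-13.8, -5.9, 0], 5],
    [[0, 0, 0], [-13.8, -5.9, 0], 5],
    [[0, 0, 0], [-13.8, -5.9, 0], 5],
    [[0, 0, 0], [0, 0, 0], 5],
  ],
)

```text
t: 3.97
position: [0.4087, 0.2422, 0.0604]
eef_rot: [[-0.391, 0.92, 0.001], [0.92, 0.391, 0.0], [-0.0, 0.001, -1.0]]
force: [-0.1, -0.3, 0.5]
grip_width: 0.0049
grip_force: 0.0
```

Run:
```python
from h import *
c=cap('side','s1'); t=cap('top')
a=cv2.resize(c['image'][210:360,180:380],None,fx=3,fy=3); b=cv2.resize(t['image'][140:290,90:290],None,fx=2,fy=2)
cv2.imwrite('pics/a1.png',a[...,::-1]);cv2.imwrite('pics/b1.png',b[...,::-1])
```

```text
(no output)
```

View pics/a1.png

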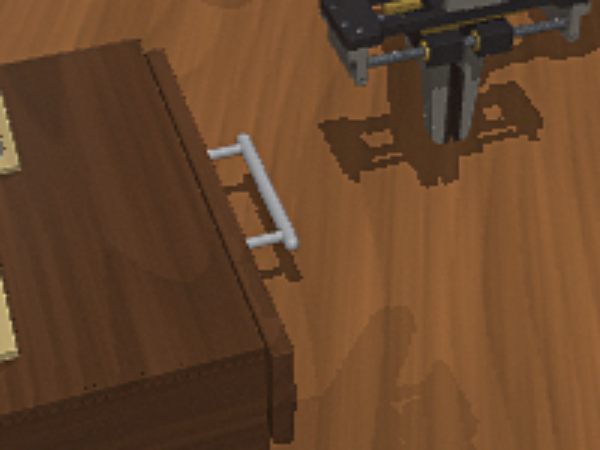

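View pics/b1.png

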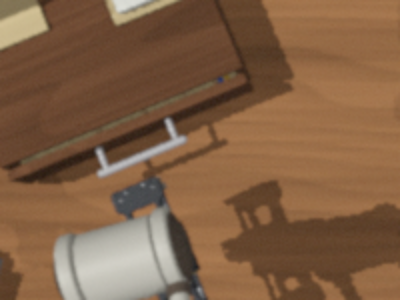

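The side crop shows the handle still in place, with the bar from (261,257) to (277,291) in the full image, the drawer slightly ajar and the gripper empty in front of it. I'll check the bar and the fingertips with the cameras.

```bash
cat >> hd.py <<'E'
def bar(c,b):
    q=C(cloud(c)); z=q[...,2]
    m=box(c,*b)&(z>68)&(z<90)&(c['image'].min(-1)>110); p=q[m]; xm=np.percentile(p[:,0],5); p=p[p[:,0]<xm+12]
    print('bar x %.1f'%np.median(p[:,0]),'range',np.percentile(p[:,0],[2,98]),'y',np.percentile(p[:,1],[1,99]),'z',np.percentile(p[:,2],[2,50,98]))
E
python3 - <<'E'
from hd import *
s=cap('side');t=cap('top')
bar(s,(240,285,250,300)); bar(t,(130,186,195,227))
q=C(cloud(s)); z=q[...,2]
print('tcp C',C(robot.observe()['position']))
m=box(s,315,345,230,262)&(z>40)&(z<140); p=q[m]
for lo in range(40,140,10):
    k=p[(p[:,2]>=lo)&(p[:,2]<lo+10)]
    if len(k): print(lo,len(k),np.round(k[:,:2].min(0)),np.round(k[:,:2].max(0)))
for P in ([.543,.302,.077],list(robot.observe()['position'])):
  for c in(s,t): print(cv2.projectPoints(np.array([P]),np.array(c['rvec'],float),c['t'],c['K'],None)[0].ravel())
E
```

```text
bar x 618.5 range [613.09387788 624.17788311] y [  5.69824294 130.78752884] z [77.86868382 81.23419694 84.10753699]
bar x 617.9 range [612.89728053 623.64811373] y [  3.07288436 124.1391905 ] z [76.04366649 81.94709969 88.40984076]
tcp C [473.6082204   62.90613921  60.3569061 ]
90 44 [458.  57.] [490.  75.]
100 50 [460.  58.] [491.  76.]
110 57 [458.  56.] [492.  76.]
120 57 [456.  58.] [493.  77.]
130 61 [455.  52.] [494.  77.]
[267.91438368 272.8914927 ]
[160.54971041 217.99250094]
[326.60703125 264.1363085 ]
[182.57444866 266.06697784]
```

```bash
python3 - <<'E'
from hd import *
o=robot.observe(); s=cap('side'); w=cloud(s); q=C(w); tc=C(o['position'])
m=(abs(q[...,0]-tc[0])<40)&(abs(q[...,1]-tc[1])<40)&(q[...,2]>10)
p=q[m]; print(np.sort(p[:,2])[:40].round(0)); v,u=np.where(m); print(u.min(),u.max(),v.max())
for vv in range(240,270,2):
    row=w[vv,318:342,2]*1000; print(vv,np.nan_to_num(row).round(0).astype(int))
print(cv2.projectPoints(np.array([o['position']+[0,0,.019],o['position']+[0,0,.04],o['position']+[0,0,.09]]),np.array(s['rvec'],float),s['t'],s['K'],None)[0].round())
E
python3 st.py
```

```text
[ 90.  91.  92.  92.  93.  93.  93.  93.  94.  94.  94.  94.  95.  95.
  95.  95.  95.  95.  96.  96.  97.  97.  97.  97.  98.  98.  98.  98.
  99.  99.  99.  99.  99.  99. 100. 100. 100. 100. 100. 101.]
310 354 257
240 [  1 127 134 138 144 142 143 145 144 141 138 142 135 142 140 139 137 137
 136 135   0   0   2   1]
242 [ -2   1 127 131 139 139 137 140 138 137 135 127 129 132 133 131 131 132
 129 132  -2   1   0  -3]
244 [  0   0 123 127 132 131 132 131 130 133 129 121 124 127 128 126 127 126
 123  -2  -3   2   1   2]
246 [  1   0 117 121 125 126 130   0 125 124 124 113 119 123 122 121 121 121
 117   0   1  -1   3   1]
248 [ -1  -1 109 114 119 122 119 119 119 118 117 110 113 117 115 116 115 113
   0   1   0  -1  -3  -2]
250 [ -1   0 102 105 114 115 114 114 113 114 112 107 110 111 109 108 110 105
   1  -1  -2   0   0   1]
252 [  1   1  97 101 108 109 111 106 107 108 107 101 106 102 105 104 101 102
   1   1   1   0   3  -1]
254 [  0   1  -1  95 102 104 101 103 102   0 100  93  99  97  99  97  94  -2
   1  -1   0   0  -2   2]
256 [ 1  0  2 -1 -2 97 95 96 95 96  1  2 91 90 92 -3 -1 -2  2  0  3 -4  0 -1]
258 [-3  3 -1  1 -2  0 -2  2  0 -2  1  1  1  1  1 -1  1 -3  2 -2  0 -1  3  0]
260 [-1 -1  1 -1  1 -1  0  2 -1  0 -2  1 -2  1 -2 -1  1 -1  1  0  2 -1 -3  2]
262 [-3  1 -2 -1 -1  0 -2  2  2 -1  1  1  1  0 -3  0  0 -1  2  1  0 -4  0  0]
264 [-2  2 -2  1 -2  2  2  2  2 -2 -1 -1 -1  0 -2  1  0 -2  1  1 -2 -1  2 -1]
266 [ 0 -2 -1  2 -1  1 -1 -1 -1  3  0  2 -2  0  1  1 -1 -2 -1  0 -1  0 -2  0]
268 [-1  0  1  3  2  0  1 -1 -2 -3 -1  0 -1  0 -1  3  0  0 -1  0  0  0  2 -1]
[[[327. 258.]]

 [[328. 251.]]

 [[329. 233.]]]
t 4.22 tcp [411.2 242.9  60.1] ydeg 22.99 zax [ 0.002  0.001 -1.   ] grip 5.3 gf 0.0 F [-0.2  0.3  0.2] q [ 16.   2. 114.   0.  64.  -7.]
```

By the cameras the fingertips are at about z = 85 mm while the TCP reads 60, so the real tool sits about 25 mm higher than reported and passed over the bar. I'll retry lower and watch the force.

Request:
move_arm(
  steps=[
    [[0, 0, 0], [0, 0, 35], 25],
    [[0, 0, 0], [28, 12, 0], 25],
    [[0, 0, 0], [28, 12, 0], 25],
    [[0, 0, 0], [28, 12, 0], 25],
    [[0, 0, 0], [28, 12, 0], 25],
    [[0, 0, 0], [20, 11, 0], 25],
    [[0, 0, 0], [0, 0, -12], 25],
    [[0, 0, 0], [0, 0, -12], 25],
    [[0, 0, 0], [0, 0, -12], 25],
    [[0, 0, 0], [0, 0, 0], 25],
  ],
)

```text
t: 5.05
position: [0.5381, 0.3003, 0.0539]
eef_rot: [[-0.391, 0.921, -0.007], [0.921, 0.391, -0.002], [0.001, -0.008, -1.0]]
force: [-1.2, 0.2, -1.2]
grip_width: 0.0246
grip_force: 0.0
```

```bash
python3 st.py
python3 - <<'E'
from hd import *
o=robot.observe(); s=cap('side'); w=cloud(s); q=C(w); tc=C(o['position']); print(tc)
m=(abs(q[...,0]-tc[0])<45)&(abs(q[...,1]-tc[1])<20)&(q[...,2]>60)&(s['image'].max(-1)<200)
for lo in range(70,200,10):
    k=q[m&(q[...,2]>=lo)&(q[...,2]<lo+10)]
    if len(k): print(lo,len(k),np.round(k[:,:2].min(0)),np.round(k[:,:2].max(0)))
cv2.imwrite('pics/a2.png',cv2.resize(s['image'][190:310,190:350,::-1],None,fx=4,fy=4))
E
```

```text
t 5.05 tcp [538.1 300.3  53.9] ydeg 23.00 zax [-0.007 -0.002 -1.   ] grip 24.6 gf 0.0 F [-1.2  0.2 -1.2] q [18. 23. 90. -0. 67. -5.]
[612.64869617  66.13556689  53.86597211]
70 6 [612.  48.] [623.  81.]
80 70 [591.  48.] [637.  86.]
90 82 [588.  48.] [658.  84.]
100 53 [588.  58.] [641.  79.]
110 62 [588.  61.] [642.  80.]
120 70 [586.  59.] [643.  80.]
130 62 [586.  59.] [644.  81.]
140 83 [584.  56.] [645.  82.]
150 62 [584.  58.] [646.  82.]
160 17 [585.  59.] [657.  82.]
170 15 [597.  55.] [657.  85.]
180 11 [597.  63.] [657.  80.]
190 95 [573.  47.] [658.  86.]
```

View pics/a2.png

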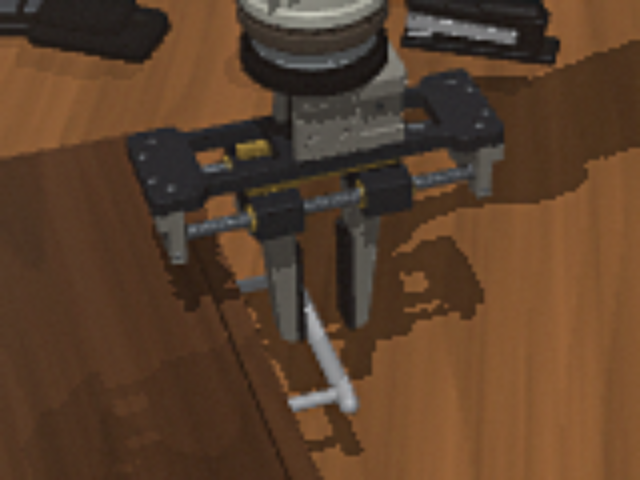

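The picture shows the fingers straddling the bar, one on each side, with the tips about level with it at crop (290,335) and (355,325). I'll go lower and close.

Request:
move_arm(
  steps=[
    [[0, 0, 0], [1, 0.5, 0], 25],
    [[0, 0, 0], [0, 0, -8], 25],
    [[0, 0, 0], [0, 0, -8], 25],
    [[0, 0, 0], [0, 0, -7], 25],
    [[0, 0, 0], [0, 0, 0], 25],
    [[0, 0, 0], [0, 0, 0], 5],
    [[0, 0, 0], [0, 0, 0], 5],
    [[0, 0, 0], [0, 0, 0], 5],
  ],
  newtons=30,
)

```text
t: 5.77
position: [0.5426, 0.302, 0.0354]
eef_rot: [[-0.391, 0.921, -0.0], [0.921, 0.391, -0.0], [-0.0, -0.0, -1.0]]
force: [-1.0, 0.1, -0.8]
grip_width: 0.0099
grip_force: 30.0
```

Request:
move_arm(
  steps=[
    [[0, 0, 0], [-9.2, -3.9, 0], 5],
    [[0, 0, 0], [-13.8, -5.9, 0], 5],
    [[0, 0, 0], [-13.8, -5.9, 0], 5],
    [[0, 0, 0], [-13.8, -5.9, 0], 5],
    [[0, 0, 0], [-13.8, -5.9, 0], 5],
    [[0, 0, 0], [-13.8, -5.9, 0], 5],
    [[0, 0, 0], [-13.8, -5.9, 0], 5],
    [[0, 0, 0], [-13.8, -5.9, 0], 5],
    [[0, 0, 0], [-13.8, -5.9, 0], 5],
    [[0, 0, 0], [-9.2, -3.9, 0], 5],
    [[0, 0, 0], [-4.6, -2, 0], 5],
    [[0, 0, 0], [0, 0, 0], 5],
  ],
)

```text
t: 6.77
position: [0.4082, 0.2451, 0.0353]
eef_rot: [[-0.391, 0.921, -0.001], [0.921, 0.391, 0.0], [0.001, -0.001, -1.0]]
force: [-3.0, 1.5, -0.7]
grip_width: 0.0101
grip_force: 30.0
```

Request:
move_arm(
  steps=[
    [[0, 0, 0], [-4.6, -2, 0], 5],
    [[0, 0, 0], [-4.6, -2, 0], 5],
    [[0, 0, 0], [-3.7, -1.6, 0], 5],
    [[0, 0, 0], [0, 0, 0], 5],
    [[0, 0, 0], [0, 0, 0], 5],
  ],
)

```text
t: 7.18
position: [0.3958, 0.2398, 0.0353]
eef_rot: [[-0.39, 0.921, -0.002], [0.921, 0.39, 0.001], [0.001, -0.001, -1.0]]
force: [-4.1, 4.5, -1.1]
grip_width: 0.0095
grip_force: 30.0
```

Request:
move_arm(
  steps=[
    [[0, 0, 0], [-3.7, -1.6, 0], 5],
    [[0, 0, 0], [-3.7, -1.6, 0], 5],
    [[0, 0, 0], [0, 0, 0], 5],
    [[0, 0, 0], [0, 0, 0], 5],
  ],
)

```text
t: 7.52
position: [0.3889, 0.2369, 0.0353]
eef_rot: [[-0.39, 0.921, -0.0], [0.921, 0.39, 0.001], [0.001, 0.0, -1.0]]
force: [-1.6, 5.9, -1.9]
grip_width: 0.0099
grip_force: 30.0
```

Request:
move_arm(
  steps=[
    [[0, 0, 0], [-3.7, -1.6, 0], 5],
    [[0, 0, 0], [-3.7, -1.6, 0], 5],
    [[0, 0, 0], [0, 0, 0], 5],
  ],
)

```text
t: 7.77
position: [0.3896, 0.2371, 0.0357]
eef_rot: [[-0.388, 0.921, 0.019], [0.922, 0.388, 0.01], [0.002, 0.022, -1.0]]
force: [27.3, 21.9, -36.3]
grip_width: 0.0099
grip_force: 30.0
```

```bash
python3 st.py
```

```text
t 7.77 tcp [389.6 237.1  35.7] ydeg 22.85 zax [ 0.019  0.01  -1.   ] grip 9.9 gf 30.0 F [ 27.3  21.9 -36.3] q [ 16.   0. 119.   0.  59.  -7.]
```

Request:
move_arm(
  steps=[
    [[0, 0, 0], [3.7, 1.6, 0], 5],
    [[0, 0, 0], [3, 1.2, 0], 5],
    [[0, 0, 0], [0, 0, 0], 25],
    [[0, 0, 0], [0, 0, 0], 25],
    [[0, 0, 0], [0, 0, 15], 25],
    [[0, 0, 0], [0, 0, 35], 25],
    [[0, 0, 0], [0, 0, 40], 50],
    [[0, 0, 0], [10, -35, 10], 60],
    [[0, 0, 0], [10, -35, 0], 60],
    [[0, 0, 0], [10, -35, 0], 60],
    [[0, 0, 0], [10, -35, 0], 60],
    [[0, 0, 0], [10, -35, 0], 60],
  ],
)

```text
t: 8.77
position: [0.439, 0.0584, 0.1361]
eef_rot: [[-0.391, 0.92, 0.002], [0.92, 0.391, -0.002], [-0.002, 0.001, -1.0]]
force: [0.9, 0.1, 0.1]
grip_width: 0.0598
grip_force: 0.0
```

```bash
python3 st.py
python3 - <<'E'
from hd import *
t=cap('top','t3'); s=cap('side')
im=np.zeros((600,800,3),np.uint8)
a=cv2.resize(t['image'][90:290,40:400],None,fx=2.2,fy=2.2,interpolation=2); im[:440,:792]=a
cv2.imwrite('pics/b3.png',im[:440,:,::-1]); cv2.imwrite('pics/s3.png',cv2.resize(s['image'][180:400,110:400,::-1],None,fx=2.7,fy=2.7,interpolation=2))
E
```

```text
t 8.77 tcp [439.   58.4 136.1] ydeg 23.00 zax [ 0.002 -0.002 -1.   ] grip 59.8 gf 0.0 F [0.9 0.1 0.1] q [ -8.  -9. 115.  -0.  74. -31.]
```

View pics/b3.png

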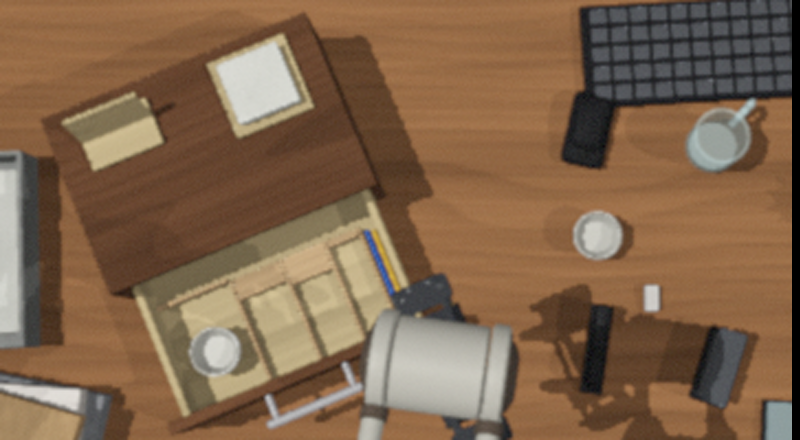

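The top view shows the drawer wide open, with dish_a at full-image (137,250). The compartments from right to left run along it, with pencils in the right-hand channel, and the stapler, punch and dish are still in place. Now I'll measure the slats and the objects.

```bash
cat > obj.py <<'E'
from hd import *
def objs(c,names=('stapler','punch','dish')):
    w=cloud(c); z=w[...,2]
    for n,b,lo,hi in (('stapler',(285,335,215,285),.032,.06),('punch',(345,395,225,290),.032,.06),('dish',(290,335,178,218),.029,.045)):
        if n in names: blob(w,box(c,*b)&(z>lo)&(z<hi),n)
E
python3 - <<'E'
from obj import *
t=cap('top'); objs(t); q=C(cloud(t)); z=q[...,2]
d=box(t,85,240,160,290)&(q[...,0]<650)&(q[...,0]>470)&(z<120)&(z>10)
def prof(ax,lo,hi,step,sel):
    print('axis',ax,[(int(a),int(np.percentile(q[...,2][d&sel&(q[...,ax]>=a)&(q[...,ax]<a+step)],50)),int((d&sel&(q[...,ax]>=a)&(q[...,ax]<a+step)).sum())) for a in np.arange(lo,hi,step) if (d&sel&(q[...,ax]>=a)&(q[...,ax]<a+step)).sum()>4])
prof(1,-110,240,4,(q[...,0]>520)&(q[...,0]<590))
prof(0,470,650,4,(q[...,1]>50)&(q[...,1]<90))
prof(0,470,650,4,(q[...,1]>-40)&(q[...,1]<-20))
m=d&(z>46)&(z<62)&(t['image'].min(-1)>120)&box(t,120,155,232,268); p=q[m]; print('dish_a',len(p),cv2.minEnclosingCircle(p[:,:2].astype(np.float32)),np.percentile(p[:,2],[50,95]))
E
```

```text
stapler n 294 c [ 463.2 -115.6] size [ 22.2 106.5] long axis deg 171.5 med [ 463.1 -115.5   41.7] zmax 53.2
punch n 446 c [ 436.  -273.6] size [36.9 97.2] long axis deg 162.1 med [ 434.7 -272.8   46. ] zmax 53.9
dish n 85 c [ 606.8 -115. ] size [58.5 59.6] long axis deg 134.8 med [ 605.5 -117.6   34.9] zmax 41.3
axis 1 [(-94, 62, 34), (-90, 66, 24), (-86, 23, 7), (-82, 26, 18), (-78, 27, 17), (-74, 24, 24), (-70, 26, 27), (-66, 27, 33), (-62, 32, 24), (-58, 19, 21), (-54, 18, 29), (-50, 20, 29), (-46, 17, 28), (-42, 18, 30), (-38, 19, 34), (-34, 20, 35), (-30, 20, 36), (-26, 20, 28), (-22, 20, 37), (-18, 29, 47), (-14, 33, 20), (-10, 20, 37), (-6, 19, 31), (-2, 20, 37), (2, 19, 30), (6, 19, 38), (10, 20, 37), (14, 19, 32), (18, 19, 35), (22, 19, 36), (26, 20, 34), (30, 20, 36), (34, 21, 30), (38, 18, 36), (42, 24, 52), (46, 32, 28), (50, 21, 23), (54, 20, 34), (58, 19, 37), (62, 20, 33), (66, 20, 36), (70, 20, 32), (74, 18, 34), (78, 20, 34), (82, 19, 35), (86, 20, 37), (90, 19, 34), (94, 18, 31), (98, 18, 34), (102, 20, 39), (106, 19, 32), (110, 23, 65), (114, 34, 33), (118, 22, 10)
[... 894 characters left out ...]
(618, 34, 22), (622, 34, 16), (626, 33, 20), (630, 32, 20), (634, 33, 23), (638, 34, 19), (642, 32, 15), (646, 20, 11)]
axis 0 [(518, 22, 5), (522, 19, 7), (526, 19, 12), (530, 20, 9), (534, 19, 11), (538, 20, 9), (542, 20, 10), (546, 19, 9), (550, 22, 10), (554, 20, 9), (558, 18, 11), (562, 18, 10), (566, 19, 8), (570, 18, 10), (574, 20, 9), (578, 18, 10), (582, 20, 9), (586, 20, 9), (590, 18, 10), (594, 19, 10), (598, 19, 10), (602, 17, 10), (606, 21, 9), (610, 21, 10), (614, 21, 11), (618, 19, 9), (622, 17, 10), (626, 19, 10), (630, 21, 11), (634, 28, 14), (638, 32, 11), (642, 36, 7), (646, 20, 9)]
dish_a 118 ((566.6474609375, 161.214111328125), 31.3150577545166) [53.19549326 58.25975505]
```

View pics/s3.png

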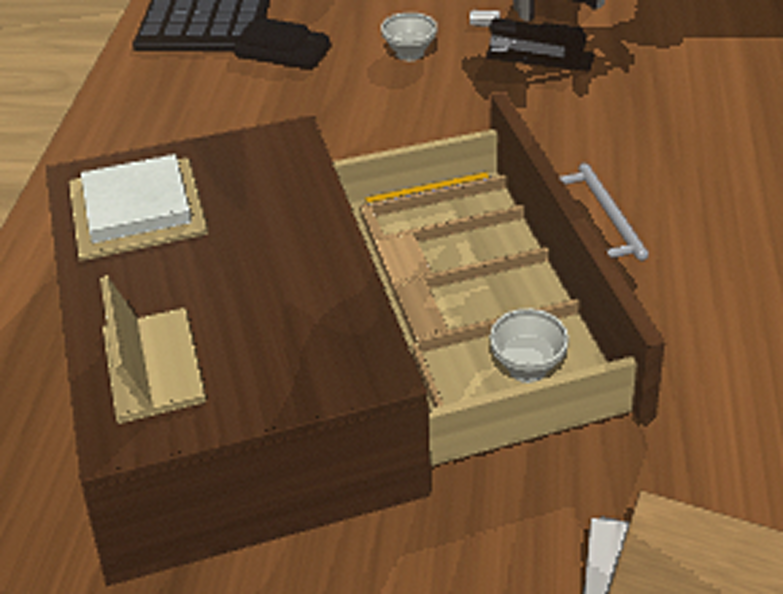

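The side view shows all compartments empty, dish_a upright at the front of its bay, at crop (528,345), and the yellow pencil in its channel. I'll calibrate the fingertip z offset and check the base outlines.

```bash
cat > tip.py <<'E'
from hd import *
o=robot.observe(); P=o['position']*1000
for n in ('side','top'):
    w=cloud(cap(n))*1000; d=w-P
    m=(np.hypot(d[...,0],d[...,1])<75)&(w[...,2]>max(58,P[2]-15))&(w[...,2]<P[2]+100); p=w[m]
    print(n,'tcp',P.round(1),'lowest',np.sort(p[:,2])[[0,3,8,15,30,60]].round(1) if len(p)>60 else len(p))
    k=p[p[:,2]<np.sort(p[:,2])[20]+8]; print(k.mean(0).round(1),k.min(0).round(),k.max(0).round())
E
python3 tip.py
python3 - <<'E'
from hd import *
t=cap('top'); 
for n,b,h in (('stapler',(295,330,218,280),8),('punch',(348,388,230,285),10)):
    g=t['image'].astype(int); m=box(t,*b)&(g.max(-1)<75)
    m=cv2.morphologyEx(m.astype(np.uint8),cv2.MORPH_OPEN,np.ones((2,2)))
    k,l,s,_=cv2.connectedComponentsWithStats(m); i=1+np.argmax(s[1:,4]); 
    cs=max(cv2.findContours((l==i).astype(np.uint8),0,2)[0],key=cv2.contourArea)
    uv=np.concatenate([cs.reshape(-1,2)-.5,cs.reshape(-1,2)+.5]).astype(float)
    r=np.c_[(uv-t['K'][:2,2])/[t['K'][0,0],t['K'][1,1]],np.ones(len(uv))]@t['R']; c0=-t['R'].T@t['t']
    p=c0+r*((h/1000-c0[2])/r[:,2])[:,None]; print(n,cv2.minAreaRect((p[:,:2]*1000).astype(np.float32)))
E
```

```text
side tcp [439.2  58.3 135.8] lowest [164.9 166.2 166.9 170.2 173.  178.6]
[433.   63.  172.9] [397.  37. 165.] [481.  88. 179.]
top tcp [439.2  58.3 135.8] lowest 0
stapler ((455.9906005859375, -117.47869873046875), (38.30306625366211, 118.72144317626953), 82.84169006347656)
punch ((438.3847961425781, -263.9819030761719), (33.78083801269531, 99.49324035644531), 71.91950988769531)Traceback (most recent call last):
  File "tip.py", line 7, in <module>
    k=p[p[:,2]<np.sort(p[:,2])[20]+8]; print(k.mean(0).round(1),k.min(0).round(),k.max(0).round())
               ~~~~~~~~~~~~~~~^^^^
IndexError: index 20 is out of bounds for axis 0 with size 0
```

Request:
move_arm(
  steps=[
    [[0, 0, 6.5], [2.7, -19.3, 0], 50],
    [[0, 0, 6.5], [2.7, -19.3, 0], 50],
    [[0, 0, 6.5], [2.7, -19.3, 0], 50],
    [[0, 0, 6.5], [2.7, -19.3, 0], 50],
    [[0, 0, 6.5], [2.7, -19.3, 0], 50],
    [[0, 0, 6.5], [2.7, -19.3, 0], 50],
    [[0, 0, 6.5], [2.7, -19.3, 0], 50],
    [[0, 0, 6.5], [2.7, -19.3, -20], 50],
    [[0, 0, 6.5], [2.4, -19.5, -20], 50],
    [[0, 0, 0], [0, 0, -30], 50],
    [[0, 0, 0], [0, 0, 0], 50],
  ],
)

```text
t: 9.98
position: [0.4586, -0.1104, 0.0603]
eef_rot: [[-0.989, 0.147, -0.009], [0.147, 0.989, 0.005], [0.009, 0.003, -1.0]]
force: [-0.3, 0.6, -1.1]
grip_width: 0.0496
grip_force: 0.0
```

```bash
python3 st.py
python3 - <<'E'
from hd import *
s=cap('side'); w=cloud(s)*1000
d=w-robot.observe()['position']*1000
m=(np.hypot(d[...,0],d[...,1])<65)&(w[...,2]>65); print('finger low',np.sort(w[m][:,2])[[0,3,10,20,40]])
m=box(s,275,345,172,215)&(w[...,2]>30)&(w[...,2]<50)&(d[...,0]<75); blob(w/1000,m,'stapler side')
cv2.imwrite('pics/a4.png',cv2.resize(s['image'][110:230,240:400,::-1],None,fx=4,fy=4))
E
```

```text
t 9.98 tcp [ 458.6 -110.4   60.3] ydeg 81.53 zax [-0.009  0.005 -1.   ] grip 49.6 gf 0.0 F [-0.3  0.6 -1.1] q [ -28.    2.  114.   -0.   65. -110.]
finger low [ 89.30825161  92.31972363  94.84451963  98.42277163 105.40417241]
stapler side n 229 c [ 463.  -113.2] size [ 26.  107.5] long axis deg 168.9 med [ 460.8 -109.3   38.7] zmax 46.4
```

View pics/a4.png

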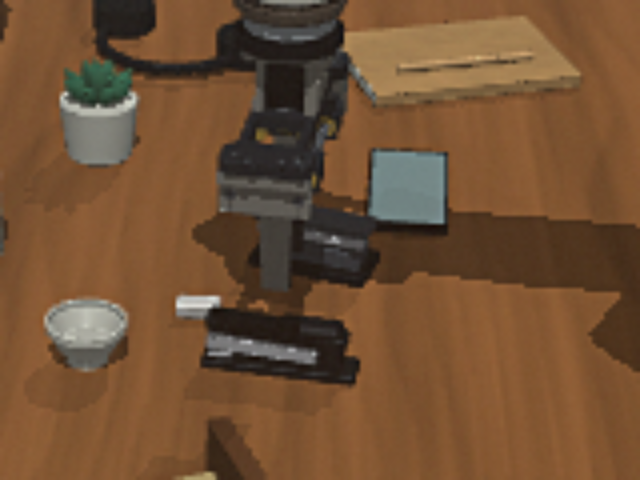

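The picture shows the finger above the stapler, at crop (275,290), with the stapler at (280,345). Its base sticks out at the near, right end.

Request:
move_arm(
  steps=[
    [[0, 0, 0], [0, 0, -19], 50],
    [[0, 0, 0], [0, 0, -19], 50],
    [[0, 0, 0], [0, 0, -19], 50],
    [[0, 0, 0], [0, 0, -10], 50],
    [[0, 0, 0], [0, 0, 0], 50],
    [[0, 0, 0], [0, 0, 0], 50],
  ],
  newtons=25,
)

```text
t: 10.53
position: [0.463, -0.1126, -0.0007]
eef_rot: [[-0.989, 0.147, 0.001], [0.147, 0.989, -0.0], [-0.001, -0.0, -1.0]]
force: [0.5, -0.5, -0.0]
grip_width: 0.0503
grip_force: 0.0
```

Request:
move_arm(
  steps=[
    [[0, 0, 0], [0, -2.5, -4], 50],
    [[0, 0, 0], [0, 0, -4], 50],
    [[0, 0, 0], [0, 0, 0], 40],
    [[0, 0, 0], [0, 0, 0], 15],
    [[0, 0, 0], [0, 0, 0], 15],
    [[0, 0, 0], [0, 0, 0], 15],
    [[0, 0, 0], [0, 0, 0], 15],
  ],
)

```text
t: 11.12
position: [0.4626, -0.116, -0.0094]
eef_rot: [[-0.989, 0.148, 0.001], [0.148, 0.989, -0.001], [-0.001, -0.001, -1.0]]
force: [-0.7, -0.6, 1.1]
grip_width: 0.0216
grip_force: 25.0
```

Request:
move_arm(
  steps=[
    [[0, 0, 0], [0, 0, 15], 15],
    [[0, 0, 0], [0, 0, 35], 15],
    [[0, 0, 3.15], [8.2, 25, 30], 15],
    [[0, 0, 3.15], [8.2, 25, 30], 15],
    [[0, 0, 3.15], [8.2, 25, 25], 15],
    [[0, 0, 3.15], [8.2, 30, 0], 15],
    [[0, 0, 3.15], [8.2, 30, 0], 15],
    [[0, 0, 3.15], [8.2, 35, 0], 15],
    [[0, 0, 3.15], [8.2, 35, 0], 15],
    [[0, 0, 3.15], [8.2, 35, 0], 15],
    [[0, 0, 3.15], [8.2, 34, 0], 15],
    [[0, 0, 3.15], [8.2, 32, 0], 15],
  ],
)

```text
t: 12.12
position: [0.5439, 0.1925, 0.1248]
eef_rot: [[-0.919, -0.394, -0.001], [-0.394, 0.919, 0.0], [0.001, 0.001, -1.0]]
force: [0.2, 0.2, -2.4]
grip_width: 0.022
grip_force: 25.0
```

Request:
move_arm(
  steps=[
    [[0, 0, 0], [0, 0, 0], 15],
    [[0, 0, 0], [0, 0, 0], 15],
    [[0, 0, 0], [0, 0, 0], 15],
  ],
)

```text
t: 12.37
position: [0.5438, 0.19, 0.1247]
eef_rot: [[-0.921, -0.391, -0.001], [-0.391, 0.921, -0.001], [0.002, -0.0, -1.0]]
force: [0.3, -0.2, -1.5]
grip_width: 0.0221
grip_force: 25.0
```

```bash
cat > chk.py <<'E'
from hd import *
o=robot.observe(); print('tcp C',C(o['position']).round(1))
def held(n,lo,hi,r=75,dark=90):
    c=cap(n); q=C(cloud(c)); tc=C(o['position']); d=q-tc
    m=(np.hypot(d[...,0],d[...,1])<r)&(q[...,2]>tc[2]+lo)&(q[...,2]<tc[2]+hi)&(c['image'].max(-1)<dark); blob(q/1000,m,n+' held C')
held('side',8,24)
E
python3 st.py; python3 chk.py
```

```text
t 12.37 tcp [543.8 190.  124.7] ydeg 112.99 zax [-0.001 -0.001 -1.   ] grip 22.1 gf 25.0 F [ 0.3 -0.2 -1.5] q [   7.   12.   95.   -0.   73. -106.]
tcp C [574.8 -37.6 124.7]
side held C n 307 c [572.1 -33.3] size [ 34.4 118.6] long axis deg 177.9 med [574.9 -24.8 141.6] zmax 148.7
```

Request:
move_arm(
  steps=[
    [[0, 0, 0], [-1, 0, -25], 15],
    [[0, 0, 0], [0, 0, -25], 15],
    [[0, 0, 0], [0, 0, -20], 15],
    [[0, 0, 0], [0, 0, -16], 15],
    [[0, 0, 0], [0, 0, -12], 15],
    [[0, 0, 0], [0, 0, -8], 15],
    [[0, 0, 0], [0, 0, -5], 15],
    [[0, 0, 0], [0, 0, 0], 15],
    [[0, 0, 0], [0, 0, 0], 15],
  ],
)

```text
t: 13.17
position: [0.544, 0.1903, 0.015]
eef_rot: [[-0.921, -0.39, 0.001], [-0.39, 0.921, 0.0], [-0.001, -0.0, -1.0]]
force: [0.0, 0.3, -2.1]
grip_width: 0.0219
grip_force: 25.0
```

Request:
move_arm(
  steps=[
    [[0, 0, 0], [0, 0, -2], 15],
    [[0, 0, 0], [0, 0, -2], 15],
    [[0, 0, 0], [0, 0, -1], 15],
    [[0, 0, 0], [0, 0, 0], 15],
  ],
)

```text
t: 13.5
position: [0.5437, 0.1905, 0.0096]
eef_rot: [[-0.921, -0.391, 0.001], [-0.391, 0.921, 0.0], [-0.001, -0.0, -1.0]]
force: [0.1, 0.2, -1.7]
grip_width: 0.022
grip_force: 25.0
```

Request:
move_arm(
  steps=[
    [[0, 0, 0], [0, 0, 0], 40],
    [[0, 0, 0], [0, 0, 0], 40],
    [[0, 0, 0], [0, 0, 20], 40],
    [[0, 0, 0], [0, 0, 35], 40],
    [[0, 0, 0], [0, 0, 35], 40],
    [[0, 0, 0], [0, -5, 30], 40],
    [[0, 0, -4.1], [-8, -35, 0], 65],
    [[0, 0, -4.1], [-8, -38, 0], 65],
    [[0, 0, -4.1], [-8, -38, 0], 65],
    [[0, 0, -4.1], [-8, -38, 0], 65],
    [[0, 0, -4.1], [-8, -38, 0], 65],
    [[0, 0, 0], [0, 0, 0], 65],
  ],
)

```text
t: 14.5
position: [0.5028, -0.0072, 0.1298]
eef_rot: [[-0.999, -0.035, 0.001], [-0.035, 0.999, -0.003], [-0.0, -0.003, -1.0]]
force: [-0.0, -0.1, 0.7]
grip_width: 0.065
grip_force: 0.0
```

```bash
python3 st.py
python3 - <<'E'
from obj import *
t=cap('top'); objs(t,('punch','dish')); q=C(cloud(t)); z=q[...,2]
m=(q[...,0]>505)&(q[...,0]<650)&(q[...,1]>-85)&(q[...,1]<0)&(z>50)&(z<75)&(t['image'].max(-1)<90); blob(q/1000,m,'stapler C top')
m=(q[...,0]>505)&(q[...,0]<650)&(q[...,1]>-85)&(q[...,1]<0)&(z>20)&(z<75)&(t['image'].max(-1)<70); blob(q/1000,m,'stapler C all')
E
```

```text
t 14.50 tcp [502.8  -7.2 129.8] ydeg 92.01 zax [ 0.001 -0.003 -1.   ] grip 65.0 gf 0.0 F [-0.  -0.1  0.7] q [ -15.    1.  106.   -0.   72. -106.]
punch n 450 c [ 436.  -273.7] size [38.2 97.2] long axis deg 161.4 med [ 434.6 -272.8   45.9] zmax 54.6
dish n 86 c [ 606.8 -114.9] size [57.5 60.8] long axis deg 177.5 med [ 610.9 -119.2   35.5] zmax 42.4
stapler C top n 305 c [575.3 -36.3] size [ 22.1 106.5] long axis deg 179.8 med [575.  -36.8  61.3] zmax 70.2
stapler C all n 406 c [573.2 -38.2] size [ 27.  114.7] long axis deg 178.5 med [571.3 -39.7  59.7] zmax 70.2
```

Request:
move_arm(
  steps=[
    [[0, 0, -2.52], [-8.3, -33.3, 0], 65],
    [[0, 0, -2.52], [-8.3, -33.3, 0], 65],
    [[0, 0, -2.52], [-8.3, -33.3, 0], 65],
    [[0, 0, -2.52], [-8.3, -33.3, 0], 65],
    [[0, 0, -2.52], [-8.4, -33.3, 0], 65],
    [[0, 0, -2.52], [-8.4, -33.3, 0], 65],
    [[0, 0, -2.52], [-8.4, -33.3, -15], 65],
    [[0, 0, -2.52], [-8.4, -33.3, -20], 65],
    [[0, 0, 0], [0, 0, -25], 65],
    [[0, 0, 0], [0, 0, -10], 65],
    [[0, 0, 0], [0, 0, 0], 65],
    [[0, 0, 0], [0, 0, 0], 65],
  ],
)

```text
t: 15.55
position: [0.4371, -0.2665, 0.0593]
eef_rot: [[-0.954, 0.301, -0.001], [0.301, 0.954, 0.001], [0.001, 0.001, -1.0]]
force: [-0.3, -0.7, 1.0]
grip_width: 0.0649
grip_force: 0.0
```

```bash
python3 st.py
python3 - <<'E'
from obj import *
s=cap('side'); w=cloud(s); P=robot.observe()['position']; d=np.hypot(w[...,0]-P[0],w[...,1]-P[1])
blob(w,(d<.06)&(w[...,2]>.033)&(w[...,2]<.052),'punch side')
E
```

```text
t 15.55 tcp [ 437.1 -266.5   59.3] ydeg 72.46 zax [-0.001  0.001 -1.   ] grip 64.9 gf 0.0 F [-0.3 -0.7  1. ] q [ -45.    8.  108.    0.   64. -117.]
punch side n 230 c [ 435.4 -270.9] size [43.9 97.3] long axis deg 161.5 med [ 436.  -266.3   44.5] zmax 50.1
```

Request:
move_arm(
  steps=[
    [[0, 0, -0.5], [-1, -6.5, -10], 65],
    [[0, 0, 0], [0, 0, -19], 65],
    [[0, 0, 0], [0, 0, -19], 65],
    [[0, 0, 0], [0, 0, -12], 65],
    [[0, 0, 0], [0, 0, -8], 65],
    [[0, 0, 0], [0, 0, 0], 65],
    [[0, 0, 0], [0, 0, 0], 55],
    [[0, 0, 0], [0, 0, 0], 30],
    [[0, 0, 0], [0, 0, 0], 30],
    [[0, 0, 0], [0, 0, 0], 30],
    [[0, 0, 0], [0, 0, 0], 30],
  ],
)

```text
t: 16.52
position: [0.4361, -0.2753, -0.0078]
eef_rot: [[-0.95, 0.312, 0.001], [0.312, 0.95, -0.002], [-0.002, -0.001, -1.0]]
force: [-1.3, -0.6, 1.8]
grip_width: 0.0357
grip_force: 25.0
```

Request:
move_arm(
  steps=[
    [[0, 0, 0], [0, 0, 15], 30],
    [[0, 0, 0], [0, 0, 35], 30],
    [[0, 0, 2.6], [3, 28, 28], 30],
    [[0, 0, 2.6], [3, 28, 28], 30],
    [[0, 0, 2.6], [3, 28, 28], 30],
    [[0, 0, 2.6], [3, 35, 0], 30],
    [[0, 0, 2.6], [3, 38, 0], 30],
    [[0, 0, 2.6], [3, 38, 0], 30],
    [[0, 0, 2.6], [3, 38, 0], 30],
    [[0, 0, 2.6], [3, 38, 0], 30],
    [[0, 0, 2.6], [3, 38, 0], 30],
    [[0, 0, 2.6], [3, 38, 0], 30],
  ],
)

```text
t: 17.52
position: [0.465, 0.0745, 0.1252]
eef_rot: [[-0.99, -0.138, -0.0], [-0.138, 0.99, 0.0], [0.0, 0.0, -1.0]]
force: [1.4, -0.9, -1.7]
grip_width: 0.0359
grip_force: 25.0
```

Request:
move_arm(
  steps=[
    [[0, 0, 2.6], [3, 38, 0], 30],
    [[0, 0, 2.6], [3, 38, 0], 30],
    [[0, 0, 2.6], [3, 38, 0], 30],
    [[0, 0, 2.6], [3, 38, 0], 30],
    [[0, 0, 2.6], [3, 38, 0], 30],
    [[0, 0, 2.2], [3, 31, 0], 30],
    [[0, 0, 0], [0, 0, 0], 30],
    [[0, 0, 0], [0, 0, 0], 30],
    [[0, 0, 0], [0, 0, 0], 30],
  ],
)

```text
t: 18.27
position: [0.4831, 0.293, 0.1248]
eef_rot: [[-0.92, -0.391, -0.001], [-0.391, 0.92, -0.001], [0.001, -0.0, -1.0]]
force: [0.7, -0.1, -1.9]
grip_width: 0.0357
grip_force: 25.0
```

```bash
python3 st.py; python3 chk.py
```

```text
t 18.27 tcp [483.1 293.  124.8] ydeg 113.03 zax [-0.001 -0.001 -1.   ] grip 35.7 gf 25.0 F [ 0.7 -0.1 -1.9] q [ 19.  11.  97.  -0.  73. -94.]
tcp C [559.1  80.9 124.8]
side held C n 400 c [558.7  86.3] size [ 50.9 101.7] long axis deg 176.4 med [570.9 103.2 141.9] zmax 148.7
```

Request:
move_arm(
  steps=[
    [[0, 0, 0], [1.6, 0, -25], 30],
    [[0, 0, 0], [0, 0, -25], 30],
    [[0, 0, 0], [0, 0, -20], 30],
    [[0, 0, 0], [0, 0, -16], 30],
    [[0, 0, 0], [0, 0, -12], 30],
    [[0, 0, 0], [0, 0, -8], 30],
    [[0, 0, 0], [0, 0, -3], 30],
    [[0, 0, 0], [0, 0, -2], 30],
    [[0, 0, 0], [0, 0, -2], 30],
    [[0, 0, 0], [0, 0, 0], 30],
  ],
)

```text
t: 19.15
position: [0.4858, 0.2936, 0.0129]
eef_rot: [[-0.92, -0.391, 0.001], [-0.391, 0.92, 0.0], [-0.001, -0.0, -1.0]]
force: [0.8, 0.1, -2.1]
grip_width: 0.0358
grip_force: 25.0
```

Request:
move_arm(
  steps=[
    [[0, 0, 0], [0, 0, -1], 30],
    [[0, 0, 0], [0, 0, 0], 30],
    [[0, 0, 0], [0, 0, 0], 52],
    [[0, 0, 0], [0, 0, 0], 52],
    [[0, 0, 0], [0, 0, 20], 52],
    [[0, 0, 0], [0, 0, 35], 52],
    [[0, 0, 0], [0, 0, 35], 52],
    [[0, 0, 0], [0, 0, 22], 52],
    [[0, 0, -7], [9, -31, 0], 76],
    [[0, 0, -7], [9, -31, 0], 76],
    [[0, 0, -7], [9, -31, 0], 76],
    [[0, 0, -7], [9, -31, 0], 76],
  ],
)

```text
t: 20.15
position: [0.5218, 0.1684, 0.1242]
eef_rot: [[-0.996, 0.092, 0.002], [0.092, 0.996, 0.0], [-0.002, 0.0, -1.0]]
force: [-1.0, -0.2, 0.8]
grip_width: 0.0756
grip_force: 0.0
```

Request:
move_arm(
  steps=[
    [[0, 0, -7], [9, -31, 0], 76],
    [[0, 0, -7], [9, -31, 0], 76],
    [[0, 0, -7], [9, -31, 0], 76],
    [[0, 0, -7], [9, -31, 0], 76],
    [[0, 0, -7], [9, -31, 0], 76],
    [[0, 0, -7], [9, -31, 0], 76],
    [[0, 0, -7], [9, -31, 0], 76],
    [[0, 0, -7], [9, -31, 0], 76],
    [[0, 0, -6], [10, -31, 0], 76],
    [[0, 0, 0], [0, 0, 0], 76],
    [[0, 0, 0], [0, 0, 0], 76],
  ],
)

```text
t: 21.07
position: [0.6036, -0.111, 0.1236]
eef_rot: [[-0.39, 0.921, 0.001], [0.921, 0.39, -0.0], [-0.0, 0.001, -1.0]]
force: [-0.5, 0.5, -0.5]
grip_width: 0.0762
grip_force: 0.0
```

```bash
python3 st.py
python3 - <<'E'
from obj import *
t=cap('top','t5'); q=C(cloud(t)); z=q[...,2]; s=cap('side')
for n,x0,x1,y0,y1 in (('stapler',505,650,-85,0),('punch',505,630,48,114)):
    d=(q[...,0]>x0)&(q[...,0]<x1)&(q[...,1]>y0)&(q[...,1]<y1)
    blob(q/1000,d&(z>50)&(z<76)&(t['image'].max(-1)<140),n+' C top')
w=cloud(s); blob(w,box(s,235,290,165,212)&(w[...,2]>.029)&(w[...,2]<.042)&(s['image'].min(-1)>110),'dish b side')
m=(q[...,0]>530)&(q[...,0]<605)&(q[...,1]>120)&(q[...,1]<205)&(z>46)&(z<62)&(t['image'].min(-1)>120); p=q[m]; print('dish_a',len(p),cv2.minEnclosingCircle(p[:,:2].astype(np.float32)))
E
```

```text
t 21.07 tcp [ 603.6 -111.   123.6] ydeg 22.94 zax [ 0.001 -0.    -1.   ] grip 76.2 gf 0.0 F [-0.5  0.5 -0.5] q [-22.  18.  89.   0.  74. -45.]
stapler C top n 306 c [576.2 -36.2] size [ 22.4 107.6] long axis deg 0.1 med [575.9 -36.8  61.2] zmax 70.6
punch C top n 467 c [562.3  81.5] size [36.2 97.4] long axis deg 179.8 med [562.   81.2  65.4] zmax 73.5
dish b side n 97 c [ 653.8 -163. ] size [ 60.6 202.4] long axis deg 135.0 med [ 608.4 -120.9   33.5] zmax 39.9
dish_a 117 ((566.6519775390625, 160.94277954101562), 32.13371276855469)
```

Request:
move_arm(
  steps=[
    [[0, 0, 0], [3, -4, -30], 76],
    [[0, 0, 0], [0, 0, -30], 76],
    [[0, 0, 0], [0, 0, -25], 76],
    [[0, 0, 0], [0, 0, -20], 76],
    [[0, 0, 0], [0, 0, -14], 76],
    [[0, 0, 0], [0, 0, -8], 76],
    [[0, 0, 0], [0, 0, 0], 76],
    [[0, 0, 0], [0, 0, 0], 70],
    [[0, 0, 0], [0, 0, 0], 55],
    [[0, 0, 0], [0, 0, 0], 55],
    [[0, 0, 0], [0, 0, 0], 55],
    [[0, 0, 0], [0, 0, 0], 55],
  ],
  newtons=12,
)

```text
t: 22.17
position: [0.6073, -0.1139, -0.002]
eef_rot: [[-0.391, 0.92, 0.002], [0.92, 0.391, -0.001], [-0.002, 0.002, -1.0]]
force: [-1.9, 0.8, 6.5]
grip_width: 0.06
grip_force: 12.0
```

Request:
move_arm(
  steps=[
    [[0, 0, 0], [0, 0, 10], 55],
    [[0, 0, 0], [0, 0, 30], 55],
    [[0, 0, 0], [0, 0, 30], 55],
    [[0, 0, 0], [0, 0, 30], 55],
    [[0, 0, 0], [0, 0, 30], 55],
    [[0, 0, 0], [-10, 33, 0], 55],
    [[0, 0, 0], [-11, 35, 0], 55],
    [[0, 0, 0], [-11, 35, 0], 55],
    [[0, 0, 0], [-11, 35, 0], 55],
    [[0, 0, 0], [-11, 35, 0], 55],
    [[0, 0, 0], [-11, 35, 0], 55],
    [[0, 0, 0], [-11, 35, 0], 55],
  ],
)

```text
t: 23.17
position: [0.5293, 0.131, 0.1268]
eef_rot: [[-0.391, 0.92, 0.0], [0.92, 0.391, 0.0], [-0.0, 0.0, -1.0]]
force: [0.3, 0.2, -1.1]
grip_width: 0.0603
grip_force: 12.0
```

Request:
move_arm(
  steps=[
    [[0, 0, 0], [-11, 35, 0], 55],
    [[0, 0, 0], [-11, 35, 0], 55],
    [[0, 0, 0], [-11, 35, 0], 55],
    [[0, 0, 0], [-11, 35, 0], 55],
    [[0, 0, 0], [-10, 35, 0], 55],
    [[0, 0, 0], [-10, 34, 0], 55],
    [[0, 0, 0], [-8, 32, 0], 55],
    [[0, 0, 0], [0, 0, 0], 55],
    [[0, 0, 0], [0, 0, 0], 55],
    [[0, 0, 0], [0, 0, 0], 55],
  ],
)

```text
t: 24.0
position: [0.4582, 0.3699, 0.1264]
eef_rot: [[-0.391, 0.92, 0.0], [0.92, 0.391, -0.001], [-0.001, -0.0, -1.0]]
force: [0.6, 0.5, -1.5]
grip_width: 0.0605
grip_force: 12.0
```

```bash
cat > dc.py <<'E'
from hd import *
import sys
lo,hi=float(sys.argv[1]),float(sys.argv[2])
o=robot.observe(); tc=C(o['position']); print('tcp C',tc.round(1))
for n in('side','top'):
    c=cap(n); q=C(cloud(c)); z=q[...,2]
    m=(np.hypot(q[...,0]-tc[0],q[...,1]-tc[1])<48)&(z>tc[2]+lo)&(z<tc[2]+hi)&(c['image'].min(-1)>105); p=q[m]
    if len(p)<20: print(n,len(p)); continue
    print(n,len(p),cv2.minEnclosingCircle(p[:,:2].astype(np.float32)),'z',np.percentile(p[:,2],[1,50,99]).round(1))
    for k in range(int(lo),int(hi),4):
        r=p[(p[:,2]>=tc[2]+k)&(p[:,2]<tc[2]+k+4)]
        if len(r)>5: print('  z+',k,len(r),'x',np.percentile(r[:,0],[2,98]).round(1),'y',np.percentile(r[:,1],[2,98]).round(1))
E
python3 st.py; python3 dc.py -5 45
```

```text
t 24.00 tcp [458.2 369.9 126.4] ydeg 23.04 zax [ 0.    -0.001 -1.   ] grip 60.5 gf 12.0 F [ 0.6  0.5 -1.5] q [27. 14. 93. -0. 73.  4.]
tcp C [566.4 161.5 126.4]
side 447 ((566.949462890625, 160.75306701660156), 31.87567138671875) z [132.  150.9 166. ]
  z+ 3 7 x [567.2 578.1] y [172.2 176.7]
  z+ 15 107 x [546.8 582. ] y [138.5 165.4]
  z+ 19 80 x [545.3 584.5] y [136.8 166.5]
  z+ 23 60 x [542.7 585.2] y [134.2 166.2]
  z+ 27 51 x [540.1 579.5] y [133.4 171.6]
  z+ 31 54 x [540.  594.1] y [137.6 191. ]
  z+ 35 69 x [537.6 595.4] y [130.8 191.3]
  z+ 39 18 x [542.7 595.1] y [140.5 191.6]
top 241 ((574.3375244140625, 152.24618530273438), 35.29505920410156) z [140.2 147.3 168.4]
  z+ 11 6 x [550.6 589. ] y [149.4 164. ]
  z+ 15 73 x [552.1 587.5] y [140.7 164.2]
  z+ 19 71 x [547.1 592.2] y [138.3 164. ]
  z+ 23 23 x [545.1 591.9] y [135.1 162.3]
  z+ 27 17 x [543.  595.6] y [133.9 159. ]
  z+ 31 13 x [539.4 607.4] y [130.2 159.2]
  z+ 35 22 x [540.3 597.5] y [127.8 158.3]
  z+ 39 15 x [540.9 596.2] y [128.9 149.6]
```

Request:
move_arm(
  steps=[
    [[0, 0, 0], [0, 0, -20], 55],
    [[0, 0, 0], [0, 0, -20], 55],
    [[0, 0, 0], [0, 0, -17], 55],
    [[0, 0, 0], [0, 0, -13], 55],
    [[0, 0, 0], [0, 0, -9], 55],
    [[0, 0, 0], [0, 0, -6], 55],
    [[0, 0, 0], [0, 0, -3], 55],
    [[0, 0, 0], [0, 0, 0], 55],
    [[0, 0, 0], [0, 0, 0], 55],
  ],
)

```text
t: 24.85
position: [0.4588, 0.3708, 0.0391]
eef_rot: [[-0.391, 0.92, 0.001], [0.92, 0.391, 0.001], [0.0, 0.001, -1.0]]
force: [1.1, -0.3, -1.6]
grip_width: 0.0601
grip_force: 12.0
```

Request:
move_arm(
  steps=[
    [[0, 0, 0], [0, 0, -2], 55],
    [[0, 0, 0], [0, 0, -2], 55],
    [[0, 0, 0], [0, 0, -1], 55],
    [[0, 0, 0], [0, 0, 0], 55],
  ],
)

```text
t: 25.18
position: [0.4582, 0.3706, 0.0334]
eef_rot: [[-0.391, 0.92, 0.0], [0.92, 0.391, 0.0], [0.0, 0.0, -1.0]]
force: [-0.3, 0.3, -0.1]
grip_width: 0.0601
grip_force: 12.0
```

Request:
move_arm(
  steps=[
    [[0, 0, 0], [0, 0, -0.5], 55],
    [[0, 0, 0], [0, 0, 0], 70],
    [[0, 0, 0], [0, 0, 0], 70],
    [[0, 0, 0], [0, 0, 20], 70],
    [[0, 0, 0], [0, 0, 35], 70],
    [[0, 0, 0], [0, 0, 40], 70],
    [[0, 0, 0], [-15, -30, 0], 60],
    [[0, 0, 0], [-15, -35, 0], 40],
    [[0, 0, 0], [-20, -35, 0], 25],
    [[0, 0, 0], [0, -35, 0], 25],
    [[0, 0, 0], [0, 0, 0], 25],
  ],
)

```text
t: 26.1
position: [0.4074, 0.2313, 0.1275]
eef_rot: [[-0.388, 0.922, -0.0], [0.922, 0.388, -0.002], [-0.002, -0.001, -1.0]]
force: [-0.6, -0.3, 0.4]
grip_width: 0.0388
grip_force: 0.0
```

```bash
python3 st.py
python3 - <<'E'
from obj import *
t=cap('top','t6'); s=cap('side')
for n,c in(('t',t),('s',s)):
    q=C(cloud(c)); z=q[...,2]
    for (a,b) in ((62,74),(50,57)):
        m=(q[...,0]>525)&(q[...,0]<610)&(q[...,1]>118)&(q[...,1]<205)&(z>a)&(z<b)&(c['image'].min(-1)>105); p=q[m]
        if len(p)>8: print(n,a,len(p),cv2.minEnclosingCircle(p[:,:2].astype(np.float32)),np.percentile(p[:,2],[5,50,95]).round(1),'plane',np.linalg.lstsq(np.c_[p[:,:2]-p[:,:2].mean(0),np.ones(len(p))],p[:,2],rcond=None)[0].round(3))
bar(s,(230,370,230,330)); bar(t,(130,240,220,290))
cv2.imwrite('pics/s6.png',cv2.resize(s['image'][180:390,120:400,::-1],None,fx=2.8,fy=2.8,interpolation=2))
E
```

```text
t 26.10 tcp [407.4 231.3 127.5] ydeg 22.85 zax [-0.    -0.002 -1.   ] grip 38.8 gf 0.0 F [-0.6 -0.3  0.4] q [ 15.  -4. 112.  -0.  72.  -8.]
t 62 67 ((568.0784301757812, 160.90032958984375), 31.21108055114746) [62.4 68.3 73.3] plane [ 4.5000e-02 -3.7000e-02  6.7567e+01]
t 50 147 ((566.7989501953125, 158.4848175048828), 27.582162857055664) [50.4 52.8 56.4] plane [-5.000e-03 -4.000e-03  5.297e+01]
s 62 222 ((565.6156616210938, 161.4989471435547), 32.237648010253906) [62.9 68.3 72.4] plane [1.4000e-02 3.7000e-02 6.7988e+01]
s 50 273 ((565.5164184570312, 163.5670623779297), 31.70458221435547) [50.3 52.6 56.3] plane [-7.0000e-03  1.0000e-02  5.2924e+01]
bar x 454.1 range [448.53501816 460.76216719] y [  8.26026585 130.03751246] z [76.91179246 81.56543686 84.7919774 ]
bar x 453.4 range [448.08686568 459.51779706] y [ 2.29210423 55.91002613] z [73.90121781 81.43325509 86.25493817]
```

View pics/s6.png

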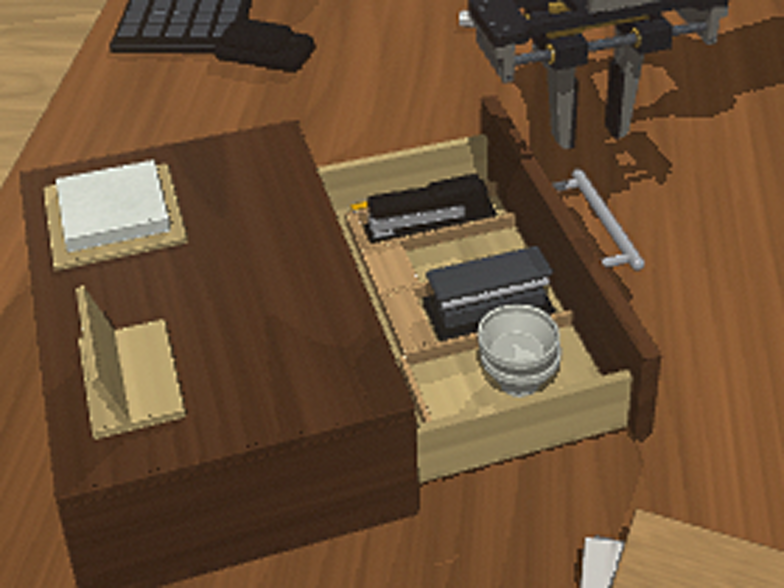

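The side view shows the stapler, at crop (430,210), and the punch, at (490,290), flat in their compartments. The dishes are nested upright at (520,345) and the handle is free at (610,215). Next I'll re-grip the bar and push the drawer shut.

Request:
move_arm(
  steps=[
    [[0, 0, 0], [-8, 3.5, 0], 25],
    [[0, 0, 0], [-8, 3.5, 0], 25],
    [[0, 0, 0], [0, 0, 0], 25],
    [[0, 0, 0], [0, 0, 0], 25],
  ],
  newtons=30,
)

```text
t: 26.53
position: [0.3915, 0.2435, 0.1277]
eef_rot: [[-0.393, 0.919, -0.0], [0.919, 0.393, 0.0], [0.0, -0.0, -1.0]]
force: [-0.8, -0.4, -0.0]
grip_width: 0.0247
grip_force: 0.0
```

```bash
python3 st.py
python3 - <<'E'
from hd import *
print(C(robot.observe()['position']))
E
```

```text
t 26.53 tcp [391.5 243.5 127.7] ydeg 23.16 zax [-0.  0. -1.] grip 24.7 gf 0.0 F [-0.8 -0.4 -0. ] q [ 17.  -5. 113.   0.  72.  -6.]
[455.56886098  71.20027795 127.67912567]
```

Request:
move_arm(
  steps=[
    [[0, 0, 0], [-1.5, -0.7, -25], 25],
    [[0, 0, 0], [0, 0, -22], 25],
    [[0, 0, 0], [0, 0, -17], 25],
    [[0, 0, 0], [0, 0, -13], 25],
    [[0, 0, 0], [0, 0, -9], 25],
    [[0, 0, 0], [0, 0, -6], 25],
    [[0, 0, 0], [0, 0, 0], 25],
    [[0, 0, 0], [0, 0, 0], 5],
    [[0, 0, 0], [0, 0, 0], 5],
    [[0, 0, 0], [0, 0, 0], 5],
  ],
)

```text
t: 27.37
position: [0.3909, 0.242, 0.0364]
eef_rot: [[-0.391, 0.92, 0.001], [0.92, 0.391, 0.0], [-0.0, 0.001, -1.0]]
force: [-1.3, -0.0, -0.7]
grip_width: 0.0099
grip_force: 30.0
```

Request:
move_arm(
  steps=[
    [[0, 0, 0], [3.7, 1.6, 0], 5],
    [[0, 0, 0], [7.4, 3.1, 0], 5],
    [[0, 0, 0], [10.1, 4.3, 0], 5],
    [[0, 0, 0], [10.1, 4.3, 0], 5],
    [[0, 0, 0], [10.1, 4.3, 0], 5],
    [[0, 0, 0], [10.1, 4.3, 0], 5],
    [[0, 0, 0], [10.1, 4.3, 0], 5],
    [[0, 0, 0], [10.1, 4.3, 0], 5],
    [[0, 0, 0], [10.1, 4.3, 0], 5],
    [[0, 0, 0], [10.1, 4.3, 0], 5],
    [[0, 0, 0], [10.1, 4.3, 0], 5],
    [[0, 0, 0], [10.1, 4.3, 0], 5],
  ],
)

```text
t: 28.37
position: [0.5044, 0.2899, 0.0363]
eef_rot: [[-0.391, 0.92, 0.001], [0.92, 0.391, 0.0], [-0.0, 0.001, -1.0]]
force: [-1.5, -1.8, 3.4]
grip_width: 0.0097
grip_force: 30.0
```

Request:
move_arm(
  steps=[
    [[0, 0, 0], [10.1, 4.3, 0], 5],
    [[0, 0, 0], [9.2, 3.9, 0], 5],
    [[0, 0, 0], [7.4, 3.1, 0], 5],
    [[0, 0, 0], [5.5, 2.3, 0], 5],
    [[0, 0, 0], [3.7, 1.6, 0], 5],
    [[0, 0, 0], [1.8, 0.8, 0], 5],
    [[0, 0, 0], [0, 0, 0], 5],
    [[0, 0, 0], [0, 0, 0], 5],
  ],
)

```text
t: 29.03
position: [0.5415, 0.3057, 0.0364]
eef_rot: [[-0.391, 0.92, 0.002], [0.92, 0.391, 0.001], [-0.0, 0.002, -1.0]]
force: [2.4, -1.9, 3.2]
grip_width: 0.0098
grip_force: 30.0
```

Request:
move_arm(
  steps=[
    [[0, 0, 0], [1.8, 0.8, 0], 5],
    [[0, 0, 0], [1.8, 0.8, 0], 5],
    [[0, 0, 0], [0.9, 0.4, 0], 5],
    [[0, 0, 0], [0, 0, 0], 5],
    [[0, 0, 0], [0, 0, 0], 5],
  ],
)

```text
t: 29.45
position: [0.5439, 0.3067, 0.0363]
eef_rot: [[-0.392, 0.92, -0.002], [0.92, 0.391, -0.002], [-0.001, -0.003, -1.0]]
force: [-4.0, -3.7, 9.0]
grip_width: 0.01
grip_force: 30.0
```

Request:
move_arm(
  steps=[
    [[0, 0, 0], [1.8, 0.8, 0], 5],
    [[0, 0, 0], [1.8, 0.8, 0], 5],
    [[0, 0, 0], [0, 0, 0], 5],
    [[0, 0, 0], [0, 0, 0], 5],
  ],
)

```text
t: 29.78
position: [0.5437, 0.3066, 0.0362]
eef_rot: [[-0.392, 0.92, -0.011], [0.92, 0.392, -0.006], [-0.001, -0.013, -1.0]]
force: [-16.0, -11.3, 21.1]
grip_width: 0.0103
grip_force: 30.0
```

At the shut stop. I'll relax back slightly so nothing springs, release, and rise.

Request:
move_arm(
  steps=[
    [[0, 0, 0], [-1.4, -0.6, 0], 5],
    [[0, 0, 0], [0, 0, 0], 5],
    [[0, 0, 0], [0, 0, 0], 25],
    [[0, 0, 0], [0, 0, 0], 25],
    [[0, 0, 0], [0, 0, 12], 25],
    [[0, 0, 0], [0, 0, 30], 25],
    [[0, 0, 0], [0, 0, 40], 25],
    [[0, 0, 0], [0, 0, 40], 25],
    [[0, 0, 0], [-25, -25, 20], 25],
    [[0, 0, 0], [-25, -25, 0], 25],
    [[0, 0, 0], [-25, -25, 0], 25],
    [[0, 0, 0], [0, 0, 0], 25],
  ],
)

```text
t: 30.78
position: [0.4669, 0.2307, 0.1765]
eef_rot: [[-0.39, 0.921, -0.005], [0.921, 0.39, -0.002], [0.0, -0.006, -1.0]]
force: [-0.1, 1.0, -1.1]
grip_width: 0.0249
grip_force: 0.0
```

```bash
python3 st.py
python3 - <<'E'
from hd import *
t=cap('top','t7'); s=cap('side'); bar(s,(235,300,240,305)); bar(t,(130,190,190,235))
w=cloud(t); z=w[...,2]
for n,b,lo in (('mouse',(290,320,130,170),.005),('phone',(380,440,270,300),.003),('mug',(350,385,135,170),.02)): blob(w,box(t,*b)&(z>lo),n)
im=np.vstack([t['image'][80:300,40:460],s['image'][120:330,100:520]]); cv2.imwrite('pics/f7.png',cv2.resize(im[...,::-1],None,fx=1.35,fy=1.35))
E
```

```text
t 30.78 tcp [466.9 230.7 176.5] ydeg 22.98 zax [-0.005 -0.002 -1.   ] grip 24.9 gf 0.0 F [-0.1  1.  -1.1] q [ 13.   2. 100.  -0.  78. -10.]
bar x 623.0 range [617.4168084 628.2588852] y [  6.72567233 129.07649279] z [77.40992934 81.29941791 84.51197969]
bar x 621.9 range [617.58674695 627.41060275] y [ 0.69415913 33.28017616] z [75.84740731 81.70608779 88.08717457]
mouse n 739 c [748.9 -99.5] size [ 85.1 115.7] long axis deg 180.0 med [ 750.6 -105.1   24.5] zmax 40.8
phone n 1275 c [ 355.1 -399.6] size [ 83.  171.4] long axis deg 89.8 med [ 356.5 -399.5    8.1] zmax 18.3
mug n 372 c [ 733.8 -283.7] size [71.5 96.7] long axis deg 108.8 med [ 735.6 -277.3   58.5] zmax 79.9
```

View pics/f7.png

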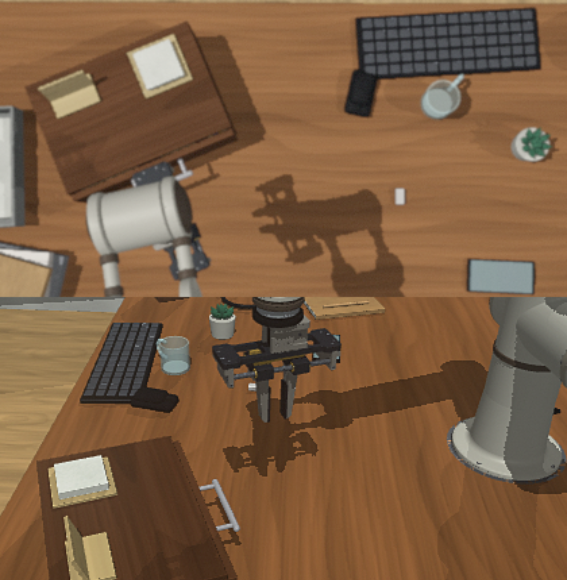

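The picture shows the drawer shut, with the front flush at (160,165), the desk clear, the bystanders in place and the gripper free.

```bash
python3 -c "
from bench import ticket
print(ticket.job_done())"
```

```text
the job is handed in; nothing more can be done
None
```

The stapler and hole punch are flat in their compartments, the one dish that was out is nested in the drawer's dish, and the drawer is shut with the mug, succulent, mouse and phone left in place; the job is handed in, with no verdict returned.

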